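# Rack the cellar bungs by size

### The arm

A 7-joint arm with a two-finger parallel gripper is mounted at the origin on the work surface. World frame = base frame: x ahead of the robot, y to its left, z up, the work surface at z = 0. Lengths are in m, angles in rad, forces in N, time in s.
With the tool pointing down it reaches from about 0.35 to 0.9 m from the base axis. Payload 8.1 kg.
Tool frame: the origin (TCP) lies at the very end of the fingers, on their centre line; the grasp point (between the pads) lies 19 mm behind it (robot.pinch_z is the distance from the TCP to the grasp point, in m); x points along the fingers, y is the direction in which the jaws open and shut, and the axes are right-handed (so a half turn about x gives the same grasp; the last joint's range is limited). The gripper opens to 85 mm and grips with 20 to 120 N. Pads are 22 mm wide; open, the fingers measure 114 mm over their backs; the gripper's body (76 mm by 85 mm) begins 54 mm behind the grasp point. The pads swing forward as they close: fully open they stand 13 mm farther back than shut.
Start: joints at [1.048, 0.434, 0.025, 1.573, -0.012, 1.134, -0.075], TCP at [0.255, -0.571, 0.231] pointing down, gripper open.
Joint ranges: [-2.62, 2.62], [-0.44, 2.09], [-1.27, 1.32], [0.08, 2.57], [-1.32, 4.46], [0.12, 2], [-2.74, 2.74]. Speed limits (rad/s): [2.22, 2.22, 3.01, 3.01, 3.14, 3.14, 3.14].

### API

Orientations are given as a unit quaternion [w, x, y, z].
In Python, from bench import status, vision, order, models, robot gives the robot as it stands. The module is installed in compiled form; this text tells all that it offers.
- The arm moves only by the shell command python3 -m crank 'ROWS' [OPENING] [FORCE]. ROWS is a JSON object of lists of equal length, an entry for each row: "slide": the shift along the tool's x, y, z in m, a list of three; "angular": the turn, a rotation vector about the tool's x, y, z in degrees, a list of three. In form: {"slide": [[tx, ty, tz], ...], "angular": [[rx, ry, rz], ...]}. A call has exactly 10 rows; each row shifts and turns the commanded pose from where the row before left it, along the tool's axes as they then stand; what a row does not reach is not made up. A row lasts 1/8 s, in which the tool goes at most 62.5 mm and 10.7 degrees, less where a joint would pass 70% of its speed; a pose out of reach is approached as far as the arm can. A call with a gripper value outside its range is refused whole. OPENING is the finger opening in m, from 0 to 0.0854, set as the call begins (- or left out, the last holds). The fingers move at their own pace and stop on an object; FORCE is the grip in N (left out, the last holds). Time passes only in rows, so rows that do not move let the fingers close, or fill a call up. It gives the time, the measured TCP pose, the force and the opening at its end, in the units of the state.
- status.get_state(): the state, without advancing time (a new reading comes with each control period).
- vision.capture(name): name is "side" or "top"; returns (picture, depth): 480x640x3 uint8, red, green, blue; 480x640 float32, m along the optical axis (not along the pixel's ray), 0 where there is no reading.
- vision.camera_info(name): a dict with "fovy" (degrees; the focal length in pixels is half the picture's height over the tangent of half this angle, whatever the lens; pixels are square), "cx", "cy" (the principal point, pixels), "k1" (the pictures are not rectified: a ray, as slopes to the right and down, at radius r is drawn at 1 + k1 r^2 times it, then the intrinsics apply), "pose" (4x4, takes a point from camera to world coordinates). Camera axes: x right, y down, z forward; pixel columns grow to the right and rows downward; lengths in m; the calibration is good to about 2 mm. A picture is of the moment at which its call begins. camera_info takes no time and is no camera call.
- order.finish_job(): hands the job in, once; it reports no verdict.
Trained networks look in the newest picture that a camera, given by its name, has taken for a name from the list of things; names that differ only in an ending like _2 or _b are one class to them, and where a whole thing is asked for, a point or a joint stands for the part that bears it (a point fixed in the world has none). Each returns a list of dicts, best first, with "score" (0 to 1); they miss things now and then, are a little off and sometimes report something else, mostly with a low value. They report only what shows in the picture. A call takes as long as a camera call. They do not tell look-alikes from the thing itself.
- models.find_in(camera, name): "box" ([left, top, width, height] in pixels, round what is visible of it).
- models.masks_of(camera, name): "mask" (480x640 bool, what is visible of it) and "box" ([left, top, width, height] in pixels, round what is visible of it).
- models.spot_point(camera, name): "position" ([column, row] in pixels: a listed point, or the origin of a listed thing).
The state is a dict: "clock": time; "q": joint angles; "joint_vel": joint speeds; "effort": joint torques, N m; "position": TCP position; "ee_rot": TCP orientation; "contact_force": force on the tool from outside, world axes, zero at the start; "wrist_torque": the same for the moment, N m; "gripper_width": finger opening in m.
Only numpy, scipy, OpenCV 4.12 (cv2) and the standard library are available. Lean on these libraries where they do the work, as an engineer would, in place of code of your own. Each camera call takes 0.05 s, during which the arm holds its last target.

### The job

Line the four wooden bungs up on the oak rail in order of size, each standing upright, narrow end down, in the middle of its own round black pad: the smallest on the pad next to the brass-capped post, each next one larger, the largest farthest from the post. Let go of them all, and do not shove or knock over the steel tasting cup.

Things in the scene. Friction and masses are not known exactly. Their poses are not given: they have to be found in the camera images.
- bung_s_mid (a point): The smallest of four loose turned wooden bungs (brown, round, slightly tapered, standing narrow end down with z up): 32 mm across at the top, 26 mm at the foot, 46 mm tall. The point is its centre, half-way up, 23 mm above its foot. It starts standing on the bench (z = 0).
- bung_m_mid (a point): The second smallest of four loose turned wooden bungs (brown, round, slightly tapered, standing narrow end down with z up): 42 mm across at the top, 36 mm at the foot, 53 mm tall. The point is its centre, half-way up, 26.5 mm above its foot. It starts standing on the bench (z = 0).
- bung_l_mid (a point): The second largest of four loose turned wooden bungs (brown, round, slightly tapered, standing narrow end down with z up): 52 mm across at the top, 46 mm at the foot, 60 mm tall. The point is its centre, half-way up, 30 mm above its foot. It starts standing on the bench (z = 0).
- bung_xl_mid (a point): The largest of four loose turned wooden bungs (brown, round, slightly tapered, standing narrow end down with z up): 62 mm across at the top, 56 mm at the foot, 67 mm tall. The point is its centre, half-way up, 33.5 mm above its foot. It starts standing on the bench (z = 0).
- pad_a: One of four equal fixed round black rubber pads in a straight row on the oak rail, 74 mm across, 4 mm thick. Origin: centre of its underside, on the rail; a bung stands on its upper face, 4 mm higher (24 mm above the bench). Neighbours are 81 to 106 mm apart, centre to centre. The letter says nothing about its place in the row. x axis: across the rail, y: along it.
- pad_b: One of four equal fixed round black rubber pads in a straight row on the oak rail, 74 mm across, 4 mm thick. Origin: centre of its underside, on the rail; a bung stands on its upper face, 4 mm higher (24 mm above the bench). Neighbours are 81 to 106 mm apart, centre to centre. The letter says nothing about its place in the row. x axis: across the rail, y: along it.
- pad_c: One of four equal fixed round black rubber pads in a straight row on the oak rail, 74 mm across, 4 mm thick. Origin: centre of its underside, on the rail; a bung stands on its upper face, 4 mm higher (24 mm above the bench). Neighbours are 81 to 106 mm apart, centre to centre. The letter says nothing about its place in the row. x axis: across the rail, y: along it.
- pad_d: One of four equal fixed round black rubber pads in a straight row on the oak rail, 74 mm across, 4 mm thick. Origin: centre of its underside, on the rail; a bung stands on its upper face, 4 mm higher (24 mm above the bench). Neighbours are 81 to 106 mm apart, centre to centre. The letter says nothing about its place in the row. x axis: across the rail, y: along it.
- post: Fixed brass-capped dark round post, 38 mm wide, 72 mm tall, on the line of the pads, 94 to 106 mm from the first. It stands at either end of the rail (fixed pale oak board 540 x 95 mm, 20 mm thick, flat on the bench, up to 0.15 rad askew); the other end has a dark wooden block 22 mm high. Origin: centre of its foot, on the rail top.
- cup: A loose open steel tasting cup standing on the bench at the robot's right (-y) side, 72 mm across the rim, 70 mm tall; not part of the job. Origin: centre of its underside.
Mind the look-alikes: they are no part of the job. Leave any blue look-alike of the part that bears bung_m_mid alone.

How it is judged:
By the outcome, as a careful person would: the job done as asked, in the order asked, and still so for the second after the job is handed in, with the robot touching nothing.
It also fails if it takes over 99 s, if anything falls off the work surface, if the arm or the gripper's body presses on something with over 40 N, if the wrist force passes 120 N, or if a joint passes its speed limit or range.

## Working session

There is one attempt and no reset: what is moved stays moved. The work goes in short steps, Python scripts to look and compute and a shell command to move; the robot and the scene stay as the last step left them, time stands still between calls to the robot, and variables do not carry over. Pictures are saved under pics/ and viewed, and the job is handed in when it is done.

```bash
mkdir -p pics
python3 - <<'E'
from bench import status, vision, order, models, robot
import cv2
print(status.get_state()); print(robot.pinch_z)
for n in ("side","top"):
    p,d=vision.capture(n); cv2.imwrite(f"pics/{n}0.png",p[:,:,::-1]); 
    i=vision.camera_info(n); print(n,i)
E
```

```text
{'clock': 0.0, 'q': array([ 1.04840713,  0.43517769,  0.02499444,  1.57406501, -0.0115893 ,
        1.13398334, -0.0750992 ]), 'joint_vel': array([ 1.45734142e-03,  1.83262935e-03, -2.94358532e-04,  5.35305433e-04,
        4.02024513e-05,  1.11607077e-03,  1.63311969e-04]), 'effort': array([ 7.98976762e-04, -6.70471716e+01,  1.02528960e+00, -3.16213560e+01,
        1.54415873e-02,  1.23700494e-02, -2.71110059e-05]), 'position': array([ 0.2544698 , -0.57032487,  0.23056676]), 'ee_rot': array([-0.14680091, -0.69143156, -0.14780222,  0.69175602]), 'contact_force': array([-0.22285489,  0.24947719,  0.61870682]), 'wrist_torque': array([-0.02967747,  0.02833478,  0.00219514]), 'gripper_width': 0.08530621560537886}
0.0187
side {'fovy': 57.48769632617383, 'cx': 320.3946165380377, 'cy': 233.7742868714672, 'k1': -0.0034742544166965796, 'pose': array([[ 0.74527498, -0.45370278,  0.48858878,  0.14803434],
       [-0.66662232, -0.52176847,  0.53232728, -0.49456347],
       [ 0.01341185, -0.72243439, -0.69130939,  0.61043199],
       [ 0.        ,  0.        ,  0.        ,  1.        ]])}
top {'fovy': 45.32832731195756, 'cx': 323.93515636962036, 'cy': 247.81585586337067, 'k1': -0.11986316175356229, 'pose': array([[-0.00962597, -0.98528097,  0.17067148,  0.33257549],
       [-0.99986973,  0.0116954 ,  0.01112394, -0.06095931],
       [-0.01295627, -0.17054217, -0.98526519,  1.29929215],
       [ 0.        ,  0.        ,  0.        ,  1.        ]])}
```

View pics/top0.png

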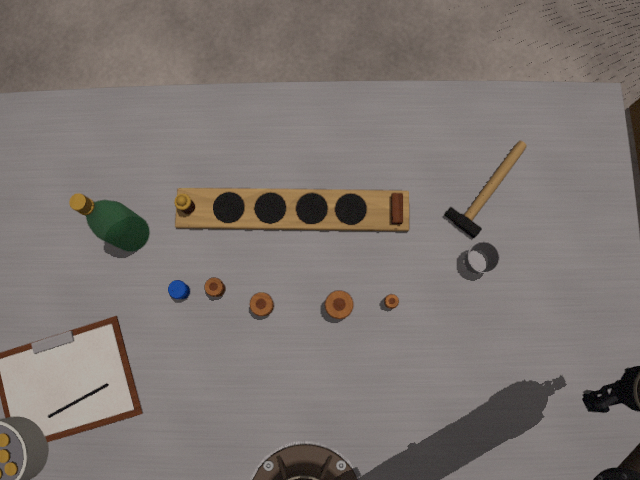

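View pics/side0.png

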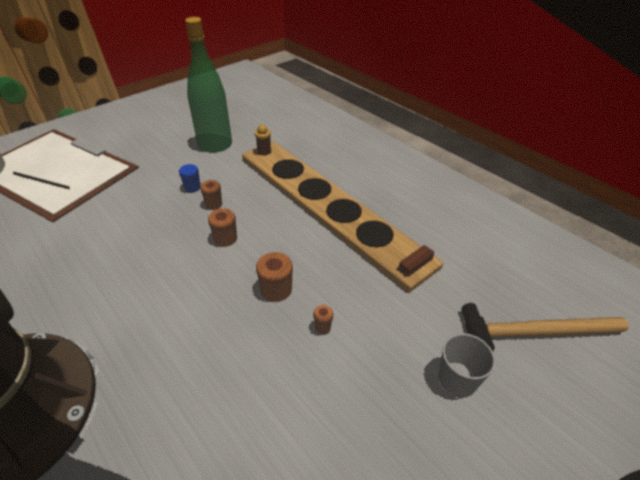

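```bash
cat > h.py <<'E'
from bench import status, vision, order, models, robot
import numpy as np, cv2
from scipy import ndimage, optimize
def cam(n):
    i=vision.camera_info(n); f=240/np.tan(np.radians(i["fovy"])/2)
    return i,f
def slopes(n,u,v):
    i,f=cam(n); x=(np.asarray(u,float)-i["cx"])/f; y=(np.asarray(v,float)-i["cy"])/f
    rd=np.hypot(x,y); r=rd.copy() if hasattr(rd,'copy') else rd
    for _ in range(20): r=rd/(1+i["k1"]*r*r)
    s=1/(1+i["k1"]*r*r); return x*s,y*s,i["pose"]
def cloud(n,d):
    v,u=np.mgrid[:480,:640]; x,y,P=slopes(n,u,v)
    c=np.stack([x*d,y*d,d],-1); w=c@P[:3,:3].T+P[:3,3]; w[d<=0]=np.nan; return w
def toplane(n,u,v,z):
    x,y,P=slopes(n,u,v); r=np.stack([x,y,np.ones_like(x)],-1)@P[:3,:3].T
    t=(z-P[2,3])/r[...,2]; return (P[:3,3]+r*t[...,None])[...,:2]
def circfit(p):
    A=np.c_[2*p,np.ones(len(p))]; s=np.linalg.lstsq(A,(p**2).sum(1),rcond=None)[0]
    return s[:2],np.sqrt(s[2]+s[:2]@s[:2])
def contour(m):
    c=max(cv2.findContours(m.astype(np.uint8),cv2.RETR_EXTERNAL,cv2.CHAIN_APPROX_NONE)[0],key=cv2.contourArea)
    return c[:,0,:].astype(float)
E
cat > m1.py <<'E'
from h import *
for n in ("top","side"):
    p,d=vision.capture(n); w=cloud(n,d); hsv=cv2.cvtColor(p,cv2.COLOR_RGB2HSV)
    z=w[...,2]
    tab=(w[...,0]>.3)&(w[...,0]<.9)&(abs(w[...,1])<.5)
    print(n,"table z",np.nanmedian(z[tab&(abs(z)<.01)]))
    wx=w[...,0];wy=w[...,1]
    # brown & blue
    sel=tab&(hsv[...,1]>110)&(z>.01)&((hsv[...,0]<20)|((hsv[...,0]>100)&(hsv[...,0]<130)))&(wx<.62)
    sel=ndimage.binary_opening(sel,iterations=1)
    L,k=ndimage.label(sel)
    for j in range(1,k+1):
        m=L==j
        if m.sum()<40: continue
        zt=np.nanpercentile(z[m],95); t=m&(z>zt-.006)
        P=w[t][:,:2]; hull=cv2.convexHull(P.astype(np.float32))[:,0]
        c,r=circfit(hull.astype(float)); print(" blob px",ndimage.center_of_mass(m)[::-1],m.sum(),"ztop",zt.round(4),"c",c.round(4),"r",r.round(4),"mean",P.mean(0).round(4),"hue",np.median(hsv[...,0][m]))
    blk=(p.max(2)<40)&(z>.0)&(z<.05)&(wx>.5)&(wx<.8)&(abs(wy)<.35)
    blk=ndimage.binary_opening(blk,iterations=2)
    L,k=ndimage.label(blk)
    for j in range(1,k+1):
        m=L==j
        if m.sum()<150: continue
        pc=contour(m); q=toplane(n,pc[:,0],pc[:,1],.024); c,r=circfit(q)
        print(" pad px",ndimage.center_of_mass(m)[::-1],m.sum(),c.round(4),r.round(4),"z",np.nanmedian(z[m]).round(4))
    hi=tab&(z>.06)&(wx>.58)
    L,k=ndimage.label(hi)
    for j in range(1,k+1):
        m=L==j
        if m.sum()>20: print(" tall",ndimage.center_of_mass(m)[::-1],np.nanmedian(w[m],0).round(4),np.nanmax(z[m]).round(3),m.sum())
E
python3 m1.py
```

```text
top table z -0.00038918727834058586
 blob px (np.float64(306.0597567424643), np.float64(224.5150713907985)) 1891 ztop 0.0257 c [1.0968 0.0205] r 0.5417 mean [ 0.6095 -0.0176] hue 17.0
 blob px (np.float64(214.17465753424656), np.float64(287.14383561643837)) 292 ztop 0.0566 c [0.4655 0.1965] r 0.0194 mean [0.4657 0.1965] hue 13.0
 blob px (np.float64(178.13418530351439), np.float64(289.54632587859425)) 313 ztop 0.0567 c [0.4609 0.2778] r 0.0194 mean [0.4608 0.2774] hue 109.0
 blob px (np.float64(338.6197411003236), np.float64(304.3527508090615)) 618 ztop 0.0711 c [ 0.423  -0.0773] r 0.0292 mean [ 0.4237 -0.077 ] hue 13.0
 blob px (np.float64(261.1916859122402), np.float64(303.94226327944574)) 433 ztop 0.0632 c [0.4264 0.0905] r 0.0243 mean [0.4266 0.0904] hue 13.0
 blob px (np.float64(391.11920529801324), np.float64(301.0662251655629)) 151 ztop 0.0493 c [ 0.4308 -0.1924] r 0.014 mean [ 0.4307 -0.1921] hue 13.0
 pad px (np.float64(228.13655761024182), np.float64(207.01564722617354)) 703 [0.6512 0.1724] 0.034 z 0.0235
 pad px (np.float64(269.75244755244756), np.float64(207.8)) 715 [0.64
[... 1031 characters left out ...]
59 0.1938] r 0.019 mean [0.4655 0.1918] hue 11.0
 blob px (np.float64(222.57345132743362), np.float64(222.5008849557522)) 565 ztop 0.0606 c [0.4271 0.0886] r 0.0244 mean [0.426  0.0865] hue 11.0
 blob px (np.float64(275.61761949390814), np.float64(271.4967197750703)) 1067 ztop 0.0675 c [ 0.4236 -0.0805] r 0.0291 mean [ 0.4225 -0.0821] hue 11.0
 blob px (np.float64(323.15564202334633), np.float64(313.9533073929961)) 257 ztop 0.0468 c [ 0.4311 -0.1956] r 0.0141 mean [ 0.4307 -0.1964] hue 11.0
 tall (np.float64(207.5076064908722), np.float64(74.88843813387425)) [0.5968 0.3776 0.1852] 0.301 1972
 tall (np.float64(262.3814432989691), np.float64(132.4742268041237)) [0.65   0.2587 0.0741] 0.092 194
```

```bash
cat >> h.py <<'E'
from scipy.spatial.transform import Rotation as R
def toolR(s): q=s["ee_rot"]; return R.from_quat([q[1],q[2],q[3],q[0]])
T=R.from_matrix(np.array([[0,-1,0],[0,0,1],[-1,0,0]]).T) # placeholder
def goal(sgn=1):
    x=np.array([0,0,-1.]); y=np.array([sgn,0,0.]); return R.from_matrix(np.c_[x,y,np.cross(x,y)])
def plan(x,y,z,sgn=1):
    s=status.get_state(); r=toolR(s); d=np.array([x,y,z])-s["position"]
    rv=np.degrees((r.inv()*goal(sgn)).as_rotvec())
    print("t",s["clock"].round(2),"pos",s["position"].round(4),"w",round(s["gripper_width"],4),"F",s["contact_force"].round(1),"q",s["q"].round(2))
    print("rotvec deg",rv.round(2),"slide now-tool",r.inv().apply(d).round(4),"slide goal-tool",goal(sgn).inv().apply(d).round(4))
E
python3 -c "
from h import *
s=status.get_state();print(toolR(s).as_matrix().round(3))
plan(.431,-.1938,.25,1);plan(.431,-.1938,.25,-1)"
```

```text
[[-0.     0.407 -0.913]
 [ 0.001 -0.913 -0.407]
 [-1.    -0.001  0.   ]]Traceback (most recent call last):
  File "<string>", line 4, in <module>
    plan(.431,-.1938,.25,1);plan(.431,-.1938,.25,-1)
    ~~~~^^^^^^^^^^^^^^^^^^^
  File "h.py", line 32, in plan
    print("t",s["clock"].round(2),"pos",s["position"].round(4),"w",round(s["gripper_width"],4),"F",s["contact_force"].round(1),"q",s["q"].round(2))
              ^^^^^^^^^^^^^^^^
AttributeError: 'float' object has no attribute 'round'
```

```bash
sed -i 's/s\["clock"\].round(2)/round(s["clock"],2)/' h.py
python3 -c "
from h import *
plan(.431,-.1938,.20,1);plan(.431,-.1938,.20,-1)"
```

```text
t 0.2 pos [ 0.2546 -0.5705  0.2308] w 0.0855 F [-0.5 -0.  -0.3] q [ 1.05  0.43  0.03  1.57 -0.01  1.13 -0.08]
rotvec deg [-6.596e+01 -3.000e-02  5.000e-02] slide now-tool [ 0.0311 -0.2721 -0.3146] slide goal-tool [ 0.0308  0.1764 -0.3767]
t 0.2 pos [ 0.2546 -0.5705  0.2308] w 0.0855 F [-0.5 -0.  -0.3] q [ 1.05  0.43  0.03  1.57 -0.01  1.13 -0.08]
rotvec deg [1.1404e+02 6.0000e-02 3.0000e-02] slide now-tool [ 0.0311 -0.2721 -0.3146] slide goal-tool [ 0.0308 -0.1764  0.3767]
```

```bash
python3 -m crank '{"slide":[[0,0,0],[0,0,0],[0,0,0],[0,0,0],[0,0,0],[0,0,0],[0,0,0],[0,0.0176,-0.0377],[0,0.0176,-0.0377],[0,0.0176,-0.0377]],"angular":[[-9.43,0,0],[-9.43,0,0],[-9.43,0,0],[-9.43,0,0],[-9.43,0,0],[-9.43,0,0],[-9.43,0,0],[0,0,0],[0,0,0],[0,0,0]]}' 0.0854 40
python3 -c "
from h import *
plan(.431,-.1938,.12,1)"
```

```text
clock: 1.45
position: [0.3077, -0.4563, 0.2311]
ee_rot: [0.5, 0.5, 0.5, -0.5]
contact_force: [1.5, 0.7, -0.5]
gripper_width: 0.0853
t 1.45 pos [ 0.3077 -0.4563  0.2311] w 0.0853 F [ 1.5  0.7 -0.5] q [ 1.09  0.33 -0.28  1.74  0.1   1.08  0.78]
rotvec deg [ 0.04 -0.02  0.01] slide now-tool [ 0.1112  0.1235 -0.2624] slide goal-tool [ 0.1111  0.1233 -0.2625]
```

```bash
python3 -m crank '{"slide":[[0,0.0206,-0.0437],[0,0.0206,-0.0437],[0,0.0206,-0.0437],[0,0.0206,-0.0437],[0,0.0206,-0.0437],[0.0300,0.0205,-0.044],[0.04,0,0],[0.041,0,0],[0,0,0],[0,0,0]],"angular":[[0,0,0],[0,0,0],[0,0,0],[0,0,0],[0,0,0],[0,0,0],[0,0,0],[0,0,0],[0,0,0],[0,0,0]]}' 0.06
python3 -c "
from h import *
plan(.431,-.1938,.008,1)
p,d=vision.capture('top');cv2.imwrite('pics/top1.png',p[:,:,::-1])
p,d=vision.capture('side');cv2.imwrite('pics/side1.png',p[:,:,::-1])"
```

```text
clock: 2.7
position: [0.4313, -0.1952, 0.1215]
ee_rot: [0.501, 0.5, 0.5, -0.5]
contact_force: [0.9, 0.6, -0.1]
gripper_width: 0.06
t 2.7 pos [ 0.4313 -0.1952  0.1215] w 0.06 F [ 0.9  0.6 -0.1] q [ 0.64  0.36 -0.41  2.04  0.2   0.78  0.11]
rotvec deg [ 0.05  0.02 -0.06] slide now-tool [ 0.1135 -0.0004 -0.0015] slide goal-tool [ 0.1135 -0.0003 -0.0014]
```

View pics/side1.png

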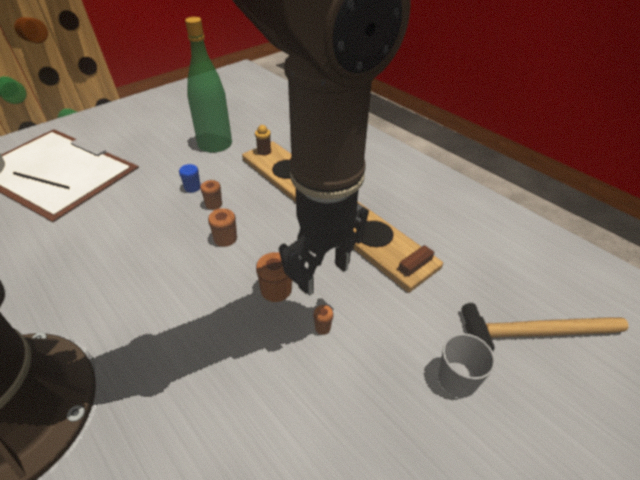

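```bash
python3 -m crank '{"slide":[[0.03,0,-0.0014],[0.03,0,0],[0.03,0,0],[0.0225,0,0],[0,0,0],[0,0,0],[0,0,0],[0,0,0],[0,0,0],[0,0,0]],"angular":[[0,0,0],[0,0,0],[0,0,0],[0,0,0],[0,0,0],[0,0,0],[0,0,0],[0,0,0],[0,0,0],[0,0,0]]}' 0.06
python3 -m crank '{"slide":[[0,0,0],[0,0,0],[0,0,0],[0,0,0],[0,0,0],[0,0,0],[0,0,0],[-0.03,0,0],[-0.05,0,0],[-0.05,0,0]],"angular":[[0,0,0],[0,0,0],[0,0,0],[0,0,0],[0,0,0],[0,0,0],[0,0,0],[0,0,0],[0,0,0],[0,0,0]]}' 0.0 40
python3 -c "
from h import *
plan(.6512,.1711,.16,1)
p,d=vision.capture('side');cv2.imwrite('pics/side2.png',p[:,:,::-1])"
```

```text
clock: 4.05
position: [0.4307, -0.1936, 0.0079]
ee_rot: [0.5, 0.5, 0.5, -0.5]
contact_force: [0.3, -0.8, 0.0]
gripper_width: 0.0599
clock: 5.3
position: [0.4299, -0.1933, 0.1389]
ee_rot: [0.5, 0.5, 0.501, -0.5]
contact_force: [-0.0, -1.2, 0.3]
gripper_width: 0.0299
t 5.3 pos [ 0.4299 -0.1933  0.1389] w 0.0299 F [-0.  -1.2  0.3] q [ 0.66  0.34 -0.44  2.02  0.19  0.82  0.11]
rotvec deg [ 0.07 -0.04  0.08] slide now-tool [-0.0212  0.2217 -0.3642] slide goal-tool [-0.0211  0.2213 -0.3644]
```

View pics/side2.png

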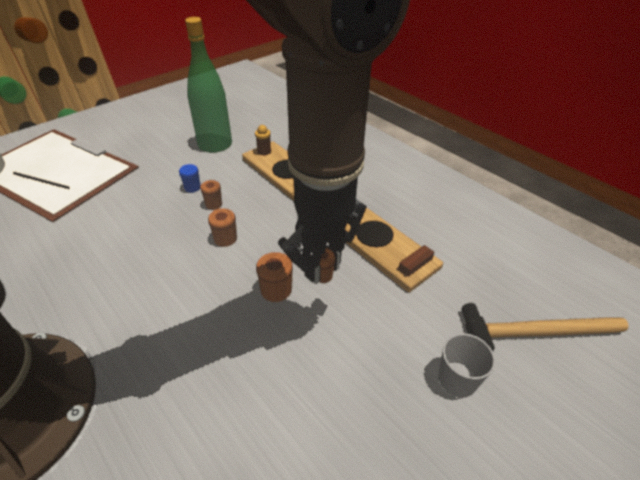

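```bash
python3 -m crank '{"slide":[[-0.021,0,0],[0,0.0277,-0.0455],[0,0.0277,-0.0455],[0,0.0277,-0.0455],[0,0.0277,-0.0455],[0,0.0277,-0.0455],[0,0.0277,-0.0455],[0,0.0277,-0.0455],[0,0.0278,-0.0458],[0,0,0]],"angular":[[0,0,0],[0,0,0],[0,0,0],[0,0,0],[0,0,0],[0,0,0],[0,0,0],[0,0,0],[0,0,0],[0,0,0]]}'
python3 -c "
from h import *
plan(.6512,.1711,.034,1)
p,d=vision.capture('side');cv2.imwrite('pics/side3.png',p[:,:,::-1])"
```

```text
clock: 6.6
position: [0.652, 0.1765, 0.1579]
ee_rot: [0.501, 0.499, 0.503, -0.498]
contact_force: [-0.6, -1.1, -0.2]
gripper_width: 0.0299
t 6.6 pos [0.652  0.1765 0.1579] w 0.0299 F [-0.6 -1.1 -0.2] q [-0.06  0.62 -0.46  1.49  0.29  1.09 -0.57]
rotvec deg [ 0.38 -0.17  0.05] slide now-tool [ 0.1239 -0.0007  0.0058] slide goal-tool [ 0.1239 -0.0008  0.0054]
```

View pics/side3.png

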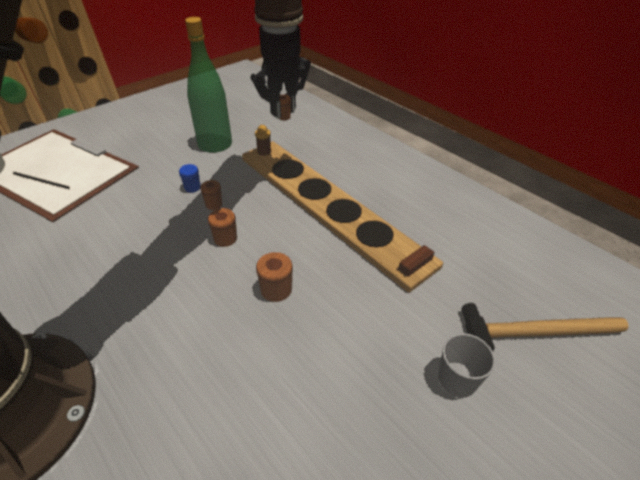

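```bash
python3 -m crank '{"slide":[[0,0,0],[0,0,0],[0.03,0,0],[0.03,0,0],[0.03,0,0],[0.02,0,0],[0,0,0],[0,0,0],[0,0,0],[0,0,0]],"angular":[[0,0,0],[0,0,0],[0,0,0],[0,0,0],[0,0,0],[0,0,0],[0,0,0],[0,0,0],[0,0,0],[0,0,0]]}'
python3 -c "
from h import *
plan(.6512,.1711,.0325,1)
for n in ('top','side'):
  p,d=vision.capture(n);cv2.imwrite(f'pics/{n}4.png',cv2.resize(p[100:260,140:420,::-1],None,fx=2.8,fy=2.8))"
```

```text
clock: 7.9
position: [0.6525, 0.1711, 0.0497]
ee_rot: [0.501, 0.5, 0.5, -0.499]
contact_force: [-0.2, -0.4, 0.1]
gripper_width: 0.0299
t 7.9 pos [0.6525 0.1711 0.0497] w 0.0299 F [-0.2 -0.4  0.1] q [-0.07  0.73 -0.42  1.59  0.36  0.9  -0.62]
rotvec deg [ 0.06 -0.02 -0.08] slide now-tool [ 0.0172 -0.0013  0.    ] slide goal-tool [ 0.0172 -0.0013  0.    ]
```

View pics/side4.png

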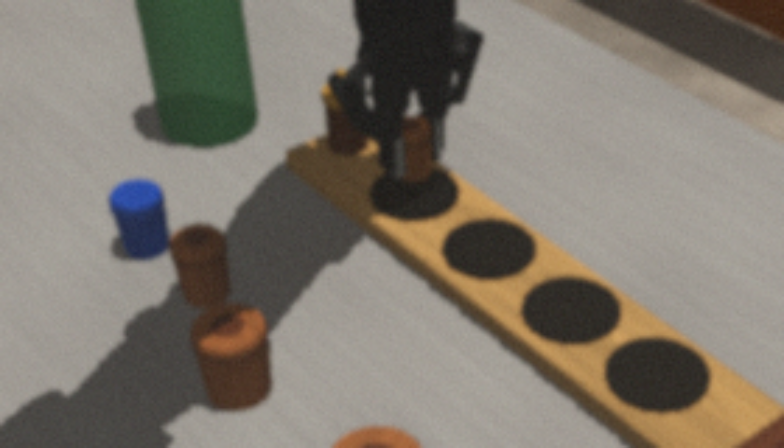

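View pics/top4.png

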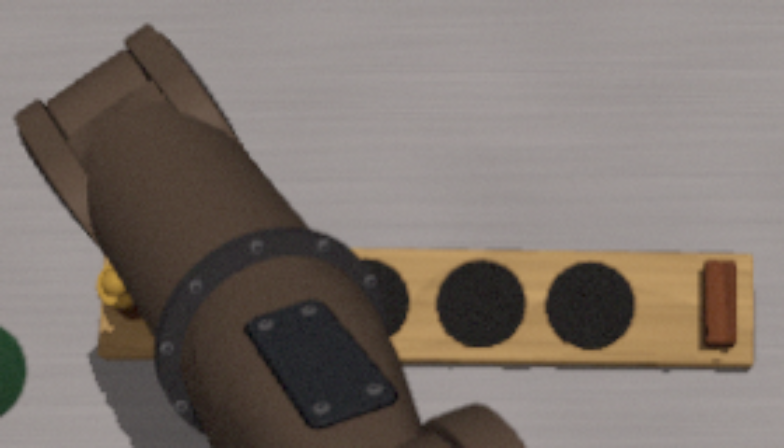

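```bash
python3 -m crank '{"slide":[[0.008,-0.0013,0],[0.006,0,0],[0.003,0,0],[0,0,0],[0,0,0],[0,0,0],[0,0,0],[0,0,0],[0,0,0],[0,0,0]],"angular":[[0,0,0],[0,0,0],[0,0,0],[0,0,0],[0,0,0],[0,0,0],[0,0,0],[0,0,0],[0,0,0],[0,0,0]]}'
python3 -m crank '{"slide":[[0,0,0],[0,0,0],[0,0,0],[0,0,0],[0,0,0],[-0.02,0,0],[-0.03,0,0],[-0.04,0,0],[-0.04,0,0],[0,0,0]],"angular":[[0,0,0],[0,0,0],[0,0,0],[0,0,0],[0,0,0],[0,0,0],[0,0,0],[0,0,0],[0,0,0],[0,0,0]]}' 0.06
python3 -c "
from h import *
plan(.4657,.1952,.13,1)
for n in ('side',):
  p,d=vision.capture(n);cv2.imwrite(f'pics/{n}5.png',cv2.resize(p[100:260,140:420,::-1],None,fx=2.8,fy=2.8))"
```

```text
clock: 9.25
position: [0.6502, 0.1709, 0.0318]
ee_rot: [0.5, 0.499, 0.5, -0.5]
contact_force: [-2.7, -1.1, 4.7]
gripper_width: 0.03
clock: 10.5
position: [0.6528, 0.1723, 0.1674]
ee_rot: [0.501, 0.502, 0.499, -0.497]
contact_force: [0.2, -0.6, 1.0]
gripper_width: 0.0601
t 10.5 pos [0.6528 0.1723 0.1674] w 0.0601 F [ 0.2 -0.6  1. ] q [-0.05  0.61 -0.46  1.49  0.29  1.1  -0.57]
rotvec deg [ 0.06 -0.16 -0.43] slide now-tool [ 0.036  -0.1874 -0.023 ] slide goal-tool [ 0.0374 -0.1871 -0.0229]
```

View pics/side5.png

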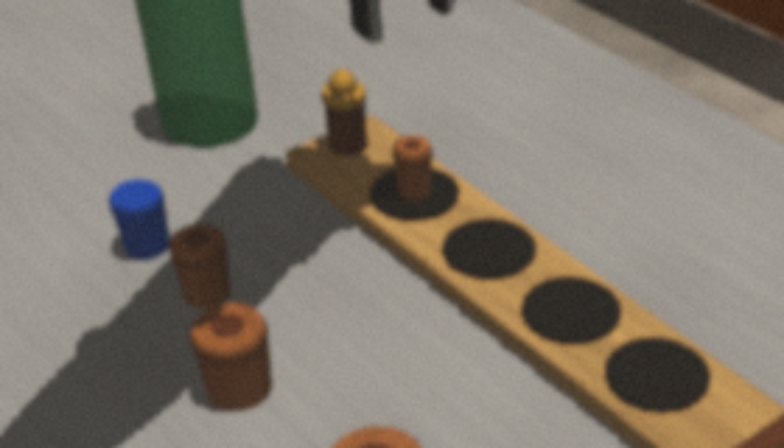

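```bash
python3 -m crank '{"slide":[[0,-0.0374,-0.0046],[0,-0.0374,-0.0046],[0,-0.0374,-0.0046],[0.01,-0.0374,-0.0046],[0.027,-0.0374,-0.0046],[0,0,0],[0,0,0],[0,0,0],[0,0,0],[0,0,0]],"angular":[[0,0,0],[0,0,0],[0,0,0],[0,0,0],[0,0,0],[0,0,0],[0,0,0],[0,0,0],[0,0,0],[0,0,0]]}' 0.072
python3 -c "
from h import *
plan(.4657,.1952,.012,1)
for n in ('side',):
  p,d=vision.capture(n);cv2.imwrite(f'pics/{n}6.png',cv2.resize(p[100:260,140:420,::-1],None,fx=2.8,fy=2.8))"
```

```text
clock: 11.8
position: [0.464, 0.1937, 0.1249]
ee_rot: [0.5, 0.5, 0.5, -0.5]
contact_force: [-0.4, 0.0, 0.3]
gripper_width: 0.0721
t 11.8 pos [0.464  0.1937 0.1249] w 0.0721 F [-0.4  0.   0.3] q [-0.1   0.42 -0.52  1.96  0.27  0.83 -0.77]
rotvec deg [ 0.03 -0.01 -0.01] slide now-tool [ 0.1129  0.0016 -0.0015] slide goal-tool [ 0.1129  0.0017 -0.0015]
```

View pics/side6.png

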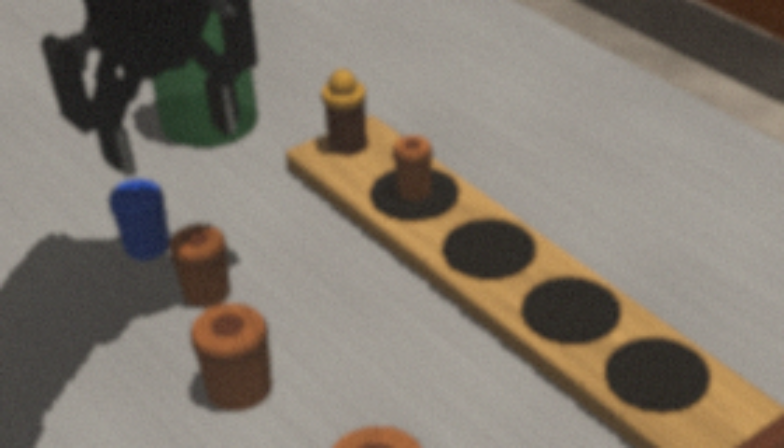

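```bash
python3 -m crank '{"slide":[[0.03,0.0016,-0.0015],[0.03,0,0],[0.03,0,0],[0.022,0,0],[0,0,0],[0,0,0],[0,0,0],[0,0,0],[0,0,0],[0,0,0]],"angular":[[0,0,0],[0,0,0],[0,0,0],[0,0,0],[0,0,0],[0,0,0],[0,0,0],[0,0,0],[0,0,0],[0,0,0]]}' 0.072
python3 -m crank '{"slide":[[0,0,0],[0,0,0],[0,0,0],[0,0,0],[0,0,0],[0,0,0],[-0.03,0,0],[-0.05,0,0],[-0.05,0,0],[-0.02,0,0]],"angular":[[0,0,0],[0,0,0],[0,0,0],[0,0,0],[0,0,0],[0,0,0],[0,0,0],[0,0,0],[0,0,0],[0,0,0]]}' 0.0 40
python3 -c "
from h import *
plan(.648,.0751,.16,1)"
```

```text
clock: 13.1
position: [0.4653, 0.1952, 0.0129]
ee_rot: [0.5, 0.5, 0.5, -0.5]
contact_force: [0.0, -0.4, 0.5]
gripper_width: 0.0718
clock: 14.35
position: [0.4658, 0.1958, 0.1653]
ee_rot: [0.501, 0.501, 0.5, -0.499]
contact_force: [0.3, 0.3, -0.5]
gripper_width: 0.0398
t 14.35 pos [0.4658 0.1958 0.1653] w 0.0398 F [ 0.3  0.3 -0.5] q [-0.08  0.37 -0.55  1.91  0.24  0.92 -0.74]
rotvec deg [ 0.07 -0.07 -0.15] slide now-tool [0.0057 0.1821 0.121 ] slide goal-tool [0.0053 0.1822 0.1207]
```

```bash
python3 -m crank '{"slide":[[0,0.0364,0.0242],[0,0.0364,0.0242],[0,0.0364,0.0242],[0,0.0364,0.0242],[0,0.0364,0.0242],[0,0,0],[0,0,0],[0.03,0,0],[0.03,0,0],[0,0,0]],"angular":[[0,0,0],[0,0,0],[0,0,0],[0,0,0],[0,0,0],[0,0,0],[0,0,0],[0,0,0],[0,0,0],[0,0,0]]}'
python3 -m crank '{"slide":[[0.03,0,0],[0.015,0,0],[0,0,0],[0,0,0],[0,0,0],[0,0,0],[0,0,0],[0,0,0],[0,0,0],[0,0,0]],"angular":[[0,0,0],[0,0,0],[0,0,0],[0,0,0],[0,0,0],[0,0,0],[0,0,0],[0,0,0],[0,0,0],[0,0,0]]}'
python3 -c "
from h import *
plan(.648,.0751,.0375,1)
for n in ('side',):
  p,d=vision.capture(n);cv2.imwrite(f'pics/{n}7.png',cv2.resize(p[100:260,140:420,::-1],None,fx=2.8,fy=2.8))"
```

```text
clock: 15.6
position: [0.6446, 0.0752, 0.1008]
ee_rot: [0.5, 0.498, 0.502, -0.501]
contact_force: [-0.5, 0.1, -1.0]
gripper_width: 0.0401
clock: 16.85
position: [0.6474, 0.0744, 0.0578]
ee_rot: [0.5, 0.5, 0.5, -0.5]
contact_force: [0.5, 0.1, -1.0]
gripper_width: 0.0403
t 16.85 pos [0.6474 0.0744 0.0578] w 0.0403 F [ 0.5  0.1 -1. ] q [ 0.08  0.69 -0.42  1.65  0.35  0.88 -0.49]
rotvec deg [0.05 0.   0.  ] slide now-tool [ 0.0203  0.0006 -0.0007] slide goal-tool [ 0.0203  0.0006 -0.0007]
```

View pics/side7.png

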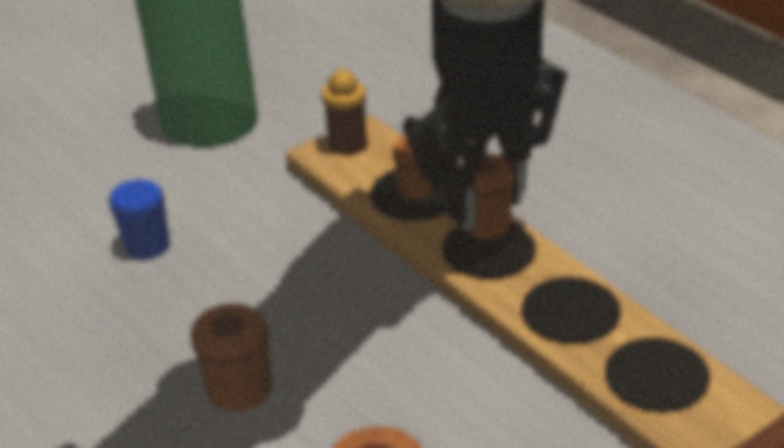

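```bash
python3 -m crank '{"slide":[[0.01,0.0006,-0.0007],[0.006,0,0],[0.004,0,0],[0,0,0],[0,0,0],[0,0,0],[0,0,0],[0,0,0],[0,0,0],[0,0,0]],"angular":[[0,0,0],[0,0,0],[0,0,0],[0,0,0],[0,0,0],[0,0,0],[0,0,0],[0,0,0],[0,0,0],[0,0,0]]}'
python3 -m crank '{"slide":[[0,0,0],[0,0,0],[0,0,0],[0,0,0],[0,0,0],[-0.02,0,0],[-0.03,0,0],[-0.04,0,0],[-0.035,0,0],[0,0,0]],"angular":[[0,0,0],[0,0,0],[0,0,0],[0,0,0],[0,0,0],[0,0,0],[0,0,0],[0,0,0],[0,0,0],[0,0,0]]}' 0.072
python3 -c "
from h import *
plan(.4267,.0895,.13,1)
for n in ('side',):
  p,d=vision.capture(n);cv2.imwrite(f'pics/{n}8.png',cv2.resize(p[100:260,140:420,::-1],None,fx=2.8,fy=2.8))"
```

```text
clock: 18.15
position: [0.6479, 0.0751, 0.0378]
ee_rot: [0.5, 0.5, 0.5, -0.5]
contact_force: [-0.7, -0.9, 0.0]
gripper_width: 0.0402
clock: 19.4
position: [0.65, 0.076, 0.1677]
ee_rot: [0.502, 0.502, 0.499, -0.498]
contact_force: [1.0, 0.9, -0.4]
gripper_width: 0.0719
t 19.4 pos [0.65   0.076  0.1677] w 0.0719 F [ 1.   0.9 -0.4] q [ 0.1   0.58 -0.47  1.55  0.28  1.07 -0.43]
rotvec deg [ 0.06 -0.08 -0.4 ] slide now-tool [ 0.0362 -0.2236 -0.0137] slide goal-tool [ 0.0377 -0.2233 -0.0135]
```

View pics/side8.png

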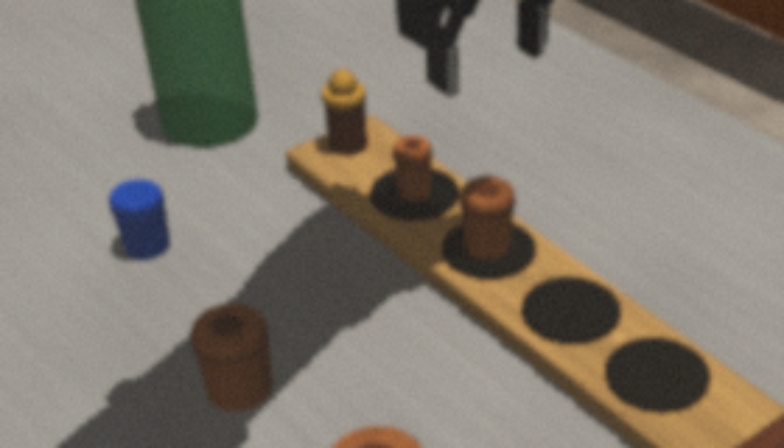

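```bash
python3 -m crank '{"slide":[[0,-0.0369,-0.0022],[0,-0.0369,-0.0022],[0,-0.0369,-0.0022],[0,-0.0369,-0.0022],[0,-0.0369,-0.0022],[0.037,-0.0369,-0.0022],[0,0,0],[0,0,0],[0,0,0],[0,0,0]],"angular":[[0,0,0],[0,0,0],[0,0,0],[0,0,0],[0,0,0],[0,0,0],[0,0,0],[0,0,0],[0,0,0],[0,0,0]]}' 0.082
python3 -c "
from h import *
plan(.4267,.0895,.018,1)"
```

```text
clock: 20.7
position: [0.4275, 0.0883, 0.1261]
ee_rot: [0.5, 0.5, 0.5, -0.5]
contact_force: [0.7, 0.3, -0.4]
gripper_width: 0.0819
t 20.7 pos [0.4275 0.0883 0.1261] w 0.0819 F [ 0.7  0.3 -0.4] q [ 0.12  0.32 -0.54  2.11  0.23  0.77 -0.57]
rotvec deg [ 0.03 -0.02 -0.06] slide now-tool [ 0.1081 -0.0009 -0.0012] slide goal-tool [ 0.1081 -0.0008 -0.0012]
```

```bash
python3 -m crank '{"slide":[[0.03,-0.0008,-0.0012],[0.03,0,0],[0.03,0,0],[0.018,0,0],[0,0,0],[0,0,0],[0,0,0],[0,0,0],[0,0,0],[0,0,0]],"angular":[[0,0,0],[0,0,0],[0,0,0],[0,0,0],[0,0,0],[0,0,0],[0,0,0],[0,0,0],[0,0,0],[0,0,0]]}' 0.082
python3 -m crank '{"slide":[[0,0,0],[0,0,0],[0,0,0],[0,0,0],[0,0,0],[0,0,0],[-0.03,0,0],[-0.05,0,0],[-0.05,0,0],[-0.02,0,0]],"angular":[[0,0,0],[0,0,0],[0,0,0],[0,0,0],[0,0,0],[0,0,0],[0,0,0],[0,0,0],[0,0,0],[0,0,0]]}' 0.0 50
python3 -c "
from h import *
plan(.6455,-.0199,.17,1)"
```

```text
clock: 21.95
position: [0.4259, 0.0893, 0.0179]
ee_rot: [0.5, 0.5, 0.5, -0.5]
contact_force: [-0.2, 0.9, 0.9]
gripper_width: 0.0823
clock: 23.2
position: [0.4265, 0.0897, 0.1702]
ee_rot: [0.501, 0.501, 0.5, -0.499]
contact_force: [0.3, -0.5, -0.8]
gripper_width: 0.0503
t 23.2 pos [0.4265 0.0897 0.1702] w 0.0503 F [ 0.3 -0.5 -0.8] q [ 0.17  0.26 -0.59  2.06  0.18  0.88 -0.52]
rotvec deg [ 0.06 -0.03 -0.17] slide now-tool [0.0008 0.2189 0.1098] slide goal-tool [2.000e-04 2.190e-01 1.096e-01]
```

```bash
python3 -m crank '{"slide":[[0,0.0365,0.0183],[0,0.0365,0.0183],[0,0.0365,0.0183],[0,0.0365,0.0183],[0,0.0365,0.0183],[0,0.0365,0.0183],[0,0,0],[0,0,0],[0.03,0,0],[0.03,0,0]],"angular":[[0,0,0],[0,0,0],[0,0,0],[0,0,0],[0,0,0],[0,0,0],[0,0,0],[0,0,0],[0,0,0],[0,0,0]]}'
python3 -m crank '{"slide":[[0.03,0,0],[0.015,0,0],[0,0,0],[0,0,0],[0,0,0],[0,0,0],[0,0,0],[0,0,0],[0,0,0],[0,0,0]],"angular":[[0,0,0],[0,0,0],[0,0,0],[0,0,0],[0,0,0],[0,0,0],[0,0,0],[0,0,0],[0,0,0],[0,0,0]]}'
python3 -c "
from h import *
plan(.6455,-.0199,.0422,1)
for n in ('side',):
  p,d=vision.capture(n);cv2.imwrite(f'pics/{n}9.png',cv2.resize(p[100:300,140:420,::-1],None,fx=2.8,fy=2.8))"
```

```text
clock: 24.45
position: [0.644, -0.0193, 0.1076]
ee_rot: [0.501, 0.5, 0.501, -0.499]
contact_force: [-0.1, -0.7, -1.8]
gripper_width: 0.0503
clock: 25.7
position: [0.6449, -0.0203, 0.0628]
ee_rot: [0.5, 0.5, 0.5, -0.5]
contact_force: [0.1, -0.6, -0.4]
gripper_width: 0.0498
t 25.7 pos [ 0.6449 -0.0203  0.0628] w 0.0498 F [ 0.1 -0.6 -0.4] q [ 0.23  0.68 -0.43  1.66  0.35  0.88 -0.34]
rotvec deg [0.06 0.   0.  ] slide now-tool [ 0.0206  0.0006 -0.0004] slide goal-tool [ 0.0206  0.0006 -0.0004]
```

View pics/side9.png

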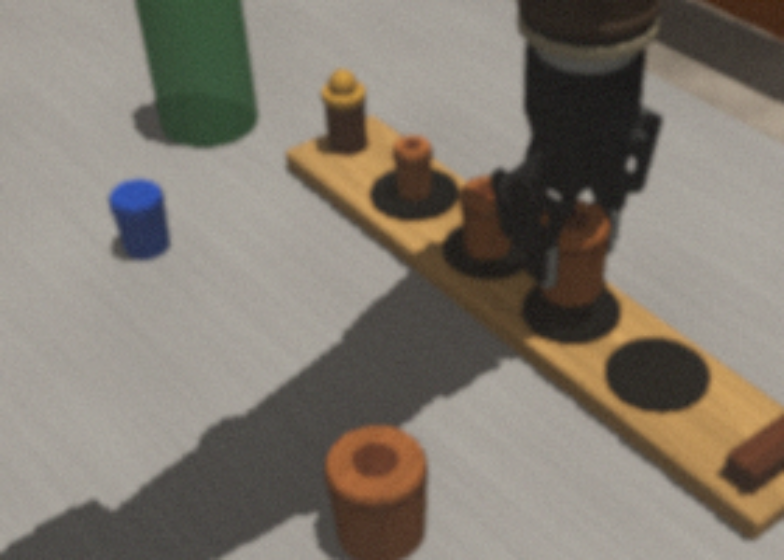

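```bash
python3 -m crank '{"slide":[[0.01,0.0006,-0.0004],[0.006,0,0],[0.004,0,0],[0,0,0],[0,0,0],[0,0,0],[0,0,0],[0,0,0],[0,0,0],[0,0,0]],"angular":[[0,0,0],[0,0,0],[0,0,0],[0,0,0],[0,0,0],[0,0,0],[0,0,0],[0,0,0],[0,0,0],[0,0,0]]}'
python3 -m crank '{"slide":[[0,0,0],[0,0,0],[0,0,0],[0,0,0],[0,0,0],[-0.02,0,0],[-0.03,0,0],[-0.04,0,0],[-0.035,0,0],[0,0,0]],"angular":[[0,0,0],[0,0,0],[0,0,0],[0,0,0],[0,0,0],[0,0,0],[0,0,0],[0,0,0],[0,0,0],[0,0,0]]}' 0.0854
python3 -c "
from h import *
plan(.4233,-.0787,.13,1)
for n in ('side',):
  p,d=vision.capture(n);cv2.imwrite(f'pics/{n}10.png',cv2.resize(p[100:300,140:420,::-1],None,fx=2.8,fy=2.8))"
```

```text
clock: 27.0
position: [0.6455, -0.0199, 0.0428]
ee_rot: [0.5, 0.5, 0.5, -0.5]
contact_force: [0.1, 0.8, -0.2]
gripper_width: 0.0502
clock: 28.25
position: [0.6476, -0.0193, 0.1727]
ee_rot: [0.502, 0.502, 0.499, -0.498]
contact_force: [0.1, 0.2, -0.3]
gripper_width: 0.0852
t 28.25 pos [ 0.6476 -0.0193  0.1727] w 0.0852 F [ 0.1  0.2 -0.3] q [ 0.25  0.57 -0.47  1.56  0.28  1.08 -0.29]
rotvec deg [ 0.06 -0.02 -0.4 ] slide now-tool [ 0.0411 -0.2246  0.0592] slide goal-tool [ 0.0427 -0.2243  0.0594]
```

View pics/side10.png

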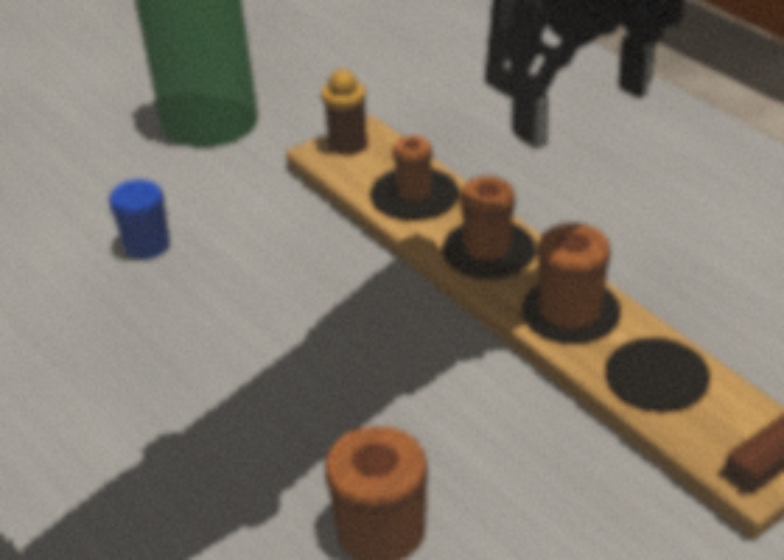

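```bash
python3 -m crank '{"slide":[[0,-0.0371,0.0099],[0,-0.0371,0.0099],[0,-0.0371,0.0099],[0,-0.0371,0.0099],[0,-0.0371,0.0099],[0.037,-0.0371,0.0099],[0,0,0],[0,0,0],[0,0,0],[0,0,0]],"angular":[[0,0,0],[0,0,0],[0,0,0],[0,0,0],[0,0,0],[0,0,0],[0,0,0],[0,0,0],[0,0,0],[0,0,0]]}' 0.0854
python3 -c "
from h import *
plan(.4233,-.0787,.022,1)"
```

```text
clock: 29.55
position: [0.4239, -0.0792, 0.1312]
ee_rot: [0.501, 0.5, 0.5, -0.499]
contact_force: [0.1, -0.2, 0.1]
gripper_width: 0.0855
t 29.55 pos [ 0.4239 -0.0792  0.1312] w 0.0855 F [ 0.1 -0.2  0.1] q [ 0.49  0.3  -0.52  2.12  0.21  0.77 -0.16]
rotvec deg [ 0.09 -0.01 -0.07] slide now-tool [ 0.1092 -0.0008 -0.0005] slide goal-tool [ 0.1092 -0.0006 -0.0005]
```

```bash
python3 -m crank '{"slide":[[0.03,-0.0007,-0.0005],[0.03,0,0],[0.03,0,0],[0.019,0,0],[0,0,0],[0,0,0],[0,0,0],[0,0,0],[0,0,0],[0,0,0]],"angular":[[0,0,0],[0,0,0],[0,0,0],[0,0,0],[0,0,0],[0,0,0],[0,0,0],[0,0,0],[0,0,0],[0,0,0]]}' 0.0854
python3 -m crank '{"slide":[[0,0,0],[0,0,0],[0,0,0],[0,0,0],[0,0,0],[0,0,0],[-0.03,0,0],[-0.05,0,0],[-0.05,0,0],[-0.02,0,0]],"angular":[[0,0,0],[0,0,0],[0,0,0],[0,0,0],[0,0,0],[0,0,0],[0,0,0],[0,0,0],[0,0,0],[0,0,0]]}' 0.0 60
python3 -c "
from h import *
plan(.6432,-.1088,.17,1)"
```

```text
clock: 30.8
position: [0.4223, -0.0791, 0.022]
ee_rot: [0.5, 0.5, 0.5, -0.5]
contact_force: [0.6, -0.1, 0.1]
gripper_width: 0.0852
clock: 32.05
position: [0.4231, -0.0789, 0.1743]
ee_rot: [0.501, 0.5, 0.499, -0.499]
contact_force: [0.3, 0.2, -1.6]
gripper_width: 0.0598
t 32.05 pos [ 0.4231 -0.0789  0.1743] w 0.0598 F [ 0.3  0.2 -1.6] q [ 0.54  0.24 -0.56  2.06  0.16  0.88 -0.11]
rotvec deg [ 0.05  0.04 -0.19] slide now-tool [0.005  0.22   0.0301] slide goal-tool [0.0043 0.2201 0.0299]
```

```bash
python3 -m crank '{"slide":[[0,0.0367,0.005],[0,0.0367,0.005],[0,0.0367,0.005],[0,0.0367,0.005],[0,0.0367,0.005],[0,0.0367,0.005],[0,0,0],[0,0,0],[0.03,0,0],[0.03,0,0]],"angular":[[0,0,0],[0,0,0],[0,0,0],[0,0,0],[0,0,0],[0,0,0],[0,0,0],[0,0,0],[0,0,0],[0,0,0]]}'
python3 -m crank '{"slide":[[0.03,0,0],[0.015,0,0],[0,0,0],[0,0,0],[0,0,0],[0,0,0],[0,0,0],[0,0,0],[0,0,0],[0,0,0]],"angular":[[0,0,0],[0,0,0],[0,0,0],[0,0,0],[0,0,0],[0,0,0],[0,0,0],[0,0,0],[0,0,0],[0,0,0]]}'
python3 -c "
from h import *
plan(.6432,-.1088,.0462,1)
for n in ('side',):
  p,d=vision.capture(n);cv2.imwrite(f'pics/{n}11.png',cv2.resize(p[100:300,140:420,::-1],None,fx=2.8,fy=2.8))"
```

```text
clock: 33.3
position: [0.6415, -0.1088, 0.1117]
ee_rot: [0.5, 0.5, 0.5, -0.5]
contact_force: [-1.1, -0.1, -1.7]
gripper_width: 0.0601
clock: 34.55
position: [0.6424, -0.1088, 0.0668]
ee_rot: [0.5, 0.5, 0.5, -0.5]
contact_force: [-0.2, 0.6, -0.6]
gripper_width: 0.0599
t 34.55 pos [ 0.6424 -0.1088  0.0668] w 0.0599 F [-0.2  0.6 -0.6] q [ 0.37  0.68 -0.44  1.64  0.35  0.9  -0.21]
rotvec deg [0.06 0.   0.  ] slide now-tool [0.0206 0.0008 0.    ] slide goal-tool [0.0206 0.0008 0.    ]
```

View pics/side11.png

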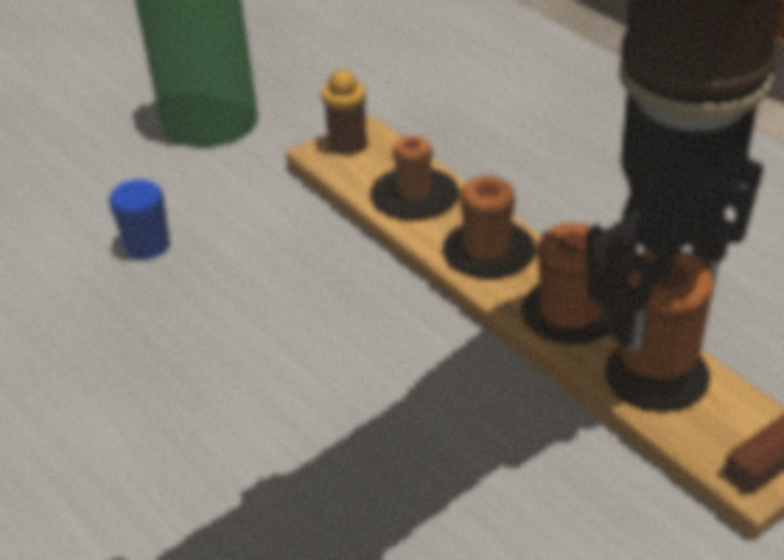

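Then release, rise, and back off toward the base so the top camera can see the rail.

```bash
python3 -m crank '{"slide":[[0.01,0.0008,0],[0.006,0,0],[0.004,0,0],[0,0,0],[0,0,0],[0,0,0],[0,0,0],[0,0,0],[0,0,0],[0,0,0]],"angular":[[0,0,0],[0,0,0],[0,0,0],[0,0,0],[0,0,0],[0,0,0],[0,0,0],[0,0,0],[0,0,0],[0,0,0]]}'
python3 -m crank '{"slide":[[0,0,0],[0,0,0],[0,0,0],[0,0,0],[0,0,0],[-0.02,0,0],[-0.03,0,0],[-0.04,0,0],[-0.045,0,0],[0,0,0]],"angular":[[0,0,0],[0,0,0],[0,0,0],[0,0,0],[0,0,0],[0,0,0],[0,0,0],[0,0,0],[0,0,0],[0,0,0]]}' 0.0854
python3 -m crank '{"slide":[[0,-0.03,0.01],[0,-0.04,0.02],[0,-0.04,0.02],[0,-0.04,0.02],[0,-0.04,0.02],[0,-0.04,0.02],[0,0,0.02],[0,0,0],[0,0,0],[0,0,0]],"angular":[[0,0,0],[0,0,0],[0,0,0],[0,0,0],[0,0,0],[0,0,0],[0,0,0],[0,0,0],[0,0,0],[0,0,0]]}'
python3 -c "
from h import *
for n in ('side','top'):
  p,d=vision.capture(n);cv2.imwrite(f'pics/{n}12.png',p[:,:,::-1])"
```

```text
clock: 35.85
position: [0.6433, -0.1088, 0.0468]
ee_rot: [0.5, 0.5, 0.5, -0.5]
contact_force: [0.9, 0.2, -1.0]
gripper_width: 0.0601
clock: 37.1
position: [0.6458, -0.1084, 0.1876]
ee_rot: [0.503, 0.502, 0.498, -0.498]
contact_force: [1.0, 0.2, -1.0]
gripper_width: 0.0855
clock: 38.35
position: [0.4142, -0.2379, 0.1818]
ee_rot: [0.501, 0.499, 0.501, -0.499]
contact_force: [0.6, 0.8, 0.3]
gripper_width: 0.0853
```

View pics/side12.png

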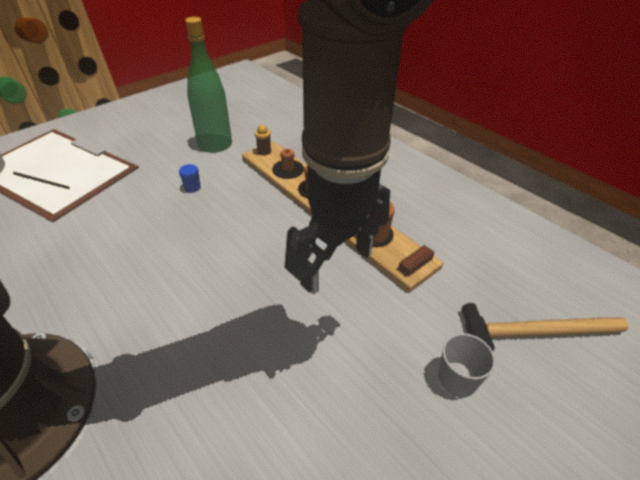

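View pics/top12.png

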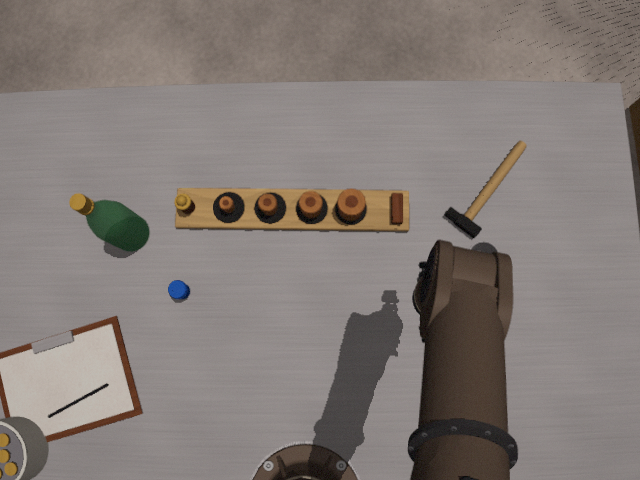

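Run:
```python
from h import *
p,d=vision.capture("top"); w=cloud("top",d); z=w[...,2]
pads=[[.6512,.1724],[.648,.0764],[.6455,-.0186],[.6432,-.1075]]
for c,h,r in zip(pads,(.070,.077,.084,.091),(16,21,26,31)):
    m=(np.hypot(w[...,0]-c[0],w[...,1]-c[1])<.045)&(z>h-.008)
    P=w[m]; hull=cv2.convexHull(P[:,:2].astype(np.float32))[:,0].astype(float)
    cc,rr=circfit(hull); A=np.c_[P[:,:2],np.ones(len(P))]
    g=np.linalg.lstsq(A,P[:,2],rcond=None)[0]
    print("dxy mm",((cc-c)*1e3).round(1),"r",(rr*1e3).round(1),r,"ztop",np.median(P[:,2]).round(4),h,"tilt deg",np.degrees(g[:2]).round(1))
print(status.get_state()["contact_force"],status.get_state()["clock"])
```

```text
dxy mm [-1.5 -2.4] r 15.0 16 ztop 0.0685 0.07 tilt deg [-0.2  3.9]
dxy mm [ 0.5 -0.2] r 20.4 21 ztop 0.0764 0.077 tilt deg [1.3 0.4]
dxy mm [0.5 1.8] r 25.6 26 ztop 0.0832 0.084 tilt deg [ 0.4 -0.5]
dxy mm [0.9 1.2] r 30.6 31 ztop 0.0904 0.091 tilt deg [1.3 0. ]
[-0.92320808  0.04174989 -0.10247103] 38.5
```

```bash
python3 -c "
from bench import order
print(order.finish_job())"
```

```text
the job is handed in; nothing more can be done
None
```

I picked up the four bungs one at a time and stood each on its own pad, in order of size. The smallest is next to the brass-capped post and the largest is farthest from it. All four were released and the job was handed in at about 38.5 s.

- **Placement:** in the last top-camera check, each bung was within about 3 mm of its pad's centre. The worst was the smallest, about 2.8 mm off.
- **Upright:** the measured top heights matched upright bungs to within 1.5 mm. The smallest bung showed a fitted tilt of about 4°, but that fit used only a few noisy depth pixels. It looked upright in the side pictures.
- **Other objects:** the cup, hammer, bottle and blue look-alike were in their starting places in the last pictures. Contact force was about zero with the arm backed off clear of everything.

After the final retreat the arm hid the second and third bungs from the side camera, so the last look at those two came from the top camera only.

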